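Clip a supply module onto the bench rail

ROBOT

A 6-joint arm with a two-finger parallel gripper is mounted at the origin on a cart in front of the work surface, level with it; the furniture and walls round the work are solid. World frame = base frame: x ahead of the robot, y to its left, z up, the work surface at z = 0. Lengths are in mm, angles in rad, forces in N, time in s.
With the tool pointing down it reaches from about 400 to 825 mm from the base axis. Payload 7 kg.
Tool frame: the origin (TCP) lies midway between the tips of the shut fingers; the grasp point (between the pads) lies 19 mm behind it; z points along the fingers, y is the line along which they close (so a half turn about z gives the same grasp; the last joint's range is limited). The gripper opens to 85 mm and grips with 20 to 120 N. Pads are 22 mm wide; open, the fingers measure 114 mm over their backs; the gripper's body (76 mm by 85 mm) begins 54 mm behind the grasp point. The pads swing forward as they close: fully open they stand 13 mm farther back than shut.
Start: joints at [-0.868, 0.359, 0.012, 0, -1.224, -0.288], TCP at [272.002, -617.746, 231.302] pointing down, gripper open.
Joint ranges: [-3.07, 3.07], [-1.43, 2.12], [-1.02, 1.25], [-3.03, 1.67], [-3.05, -0], [-3.03, 3.03]. Speed limits (rad/s): [2.39, 2.39, 3.01, 3.14, 3.14, 3.14].

INTERFACE

Orientations are given as a 3x3 rotation matrix whose columns are the frame's x, y, z axes.
In Python, from plant import robot gives the robot as it stands. The module is installed in compiled form; this text tells all that it offers.
- The arm moves only by the tool play_rows, never from a script. Its argument "moves" is a list of rows, each a list of 7 numbers: the closure in counts, from 0 (fully open) to 255 (shut), then the shift along the tool's x, y, z in cm, then the turn, a rotation vector about the tool's x, y, z in rad. A call has 1 to 10 rows; each row shifts and turns the commanded pose from where the row before left it, along the tool's axes as they then stand; what a row does not reach is not made up. A row lasts 1/10 s, in which the tool goes at most 50 mm and 8.59 degrees, less where a joint would pass 70% of its speed; a pose out of reach is approached as far as the arm can. A call is refused whole if a number of a shift passes 5 or a number of a turn 0.15, either way. A call with a gripper value outside its range is refused whole. The fingers move at their own pace and stop on an object; the grip force is fixed at half the most. Time passes only in rows, so rows that do not move let the fingers close. It gives the time, the measured TCP pose, the force, the opening and the grip force at its end, in the units of the state.
- robot.read_state(): the state, without advancing time (a new reading comes with each control period).
- robot.snapshot(name): name is "side" or "top"; returns the picture (400x640x3 uint8, blue, green, red); there is no depth.
- robot.camera_info(name): a dict with "vertical_fov" (degrees; the focal length in pixels is half the picture's height over the tangent of half this angle, whatever the lens; pixels are square), "cx", "cy" (the principal point, pixels), "rvec" (rotation vector, rad) and "tvec" (3), from world to camera coordinates, as OpenCV has them. Camera axes: x right, y down, z forward; pixel columns grow to the right and rows downward; lengths in mm; the calibration is good to about 2 mm. A picture is of the moment at which its call begins. camera_info takes no time and is no camera call.
- robot.hand_in(): hands the job in; it is judged then, once.
The state is a dict: "clock": time; "joints": joint angles; "joint_vel": joint speeds; "tau": joint torques, N m; "ee_pos": TCP position; "ee_rot": TCP orientation; "force": force on the tool from outside, world axes, zero at the start; "torque": the same for the moment, N m; "width": finger opening in mm; "finger_force": force on a finger pad.
Only numpy, scipy, OpenCV 4.12 (cv2) and the standard library are available. Lean on these libraries where they do the work, as an engineer would, in place of code of your own. Each camera call takes 0.05 s, during which the arm holds its last target. There are 200 camera calls.

TASK

The white supply module stands on its end. Lay it down on its underside on the open worktop without letting it topple, and let go of it there. Then take it afresh, hook its rigid lip under one edge of the mounting rail, on the free stretch between the terminal block and the end clamp, and rock it down until the sprung foot clicks under the other edge and the module sits flat on the rail; leave the small bottles and the jar where they stand.

Things in the scene. Friction and masses are not known exactly. Their poses are not given: they have to be found in the camera images.
- module: White box module, 100 x 46 x 64 mm (x, y, z), about 0.4 kg. Origin: below its middle, level with the lowest edges of the underside. +z: underside to the face with three screw terminals; +x: to the lip end. Plain box: x -50..50, y -23..23, z 14..64 mm; grip across y. Seating face z = 14. It starts standing on its foot end (+x up), origin 50 mm up; underside faces about +y, give or take 0.45 rad.
- lip (a point): Inner top edge of the lip's tongue, module (16, 0, 5) mm. A rigid jaw, x 21..30, hangs below the seating face; its tongue, x 16..21, z 0..5, leaves a slot 9 mm high (z 5..14), 5 mm deep, open to -x. The flange enters it with the lip end tilted down 0.33 to 0.45 rad (less, and the foot meets the rail too soon). Hooked, it may be let go: the foot rests on the other rail edge, tilt 0.2 to 0.3.
- foot (a joint): Black sprung latch foot under the module, slides along module -x: 0 m = out (rest), 0.006 = pushed in. Nose x -16..-20, z 0..9 mm, sloped below, flat on top, between two fixed cheeks (x -30..-21). The rail edge pushes it in 2 to 5 mm, then it springs back under the flange.
- press (a point): Point on the module's top near the foot end, module (-42, 0, 64) mm: with the lip hooked, pressing down here with 10 to 20 N clicks the foot home. From the leaning rest the point swings about 15 mm down and 15 mm outward (away from the lip) about the lip: follow this arc, pressing straight down drags on the top.
- base_plate: Fixed grey plate, 150 x 300 x 8 mm, flat on the worktop, origin: centre of its underside. Along its y runs an aluminium rail: flange 40 mm wide (x), 4 mm thick, top 32 mm above the worktop, on a 24 mm stem; 20 mm free below the flange edges. The rail is parallel to the plate but lies up to 6 mm off its centre line in x either way; no reading tells how much: feel for the edge or look.
- rail_free (a point): Plate (0, 10, 32) mm: level with the flange's top, above the plate's centre line, middle of the rail's free stretch. Beyond it, fixed on the rail: a terminal block (plate y -126..-90 mm, 28 mm high over the flange, 62 mm wide) and an end clamp (y 110..122, 22 mm high). Seated, the module's origin is 14 mm below the flange's top, up to 75 mm from here along the rail.
- dark_bottle: Bystander: small dark bottle, 37 mm across, 96 mm tall, standing; origin under its centre.
- clip_jar: Bystander: small white jar with a screw lid, 42 mm across, 54 mm tall, standing; origin under its centre.
- weighing_bottle: Bystander: small clear glass bottle with a knobbed lid, 39 mm across, 49 mm tall, standing; origin under its centre.
Things that resemble listed ones, but are neither listed nor needed, are in the scene too. Leave any blue or orange look-alike of the module alone.

How it is judged:
By the outcome, as a careful person would: the job done as asked, in the order asked, and still so for the second after the job is handed in, with the robot touching nothing.
It also fails if it takes over 72 s, if anything falls off the work surface, if the arm or the gripper's body presses on something with over 40 N, if the wrist force passes 120 N, or if a joint passes its speed limit or range.

## Working session

There is one attempt and no reset: what is moved stays moved. The work goes in short steps, Python scripts to look and compute and a tool call to move; the robot and the scene stay as the last step left them, time stands still between calls to the robot, and variables do not carry over. Pictures are saved under pics/ and viewed, at most 10 in all, crops included, and the job is handed in when it is done.

Besides the shell and the picture viewer there is one more tool, called after "Emit:" in YAML: its name, and indented under it one key for each argument. play_rows: Moves the arm, as the interface text tells. Its arguments: {"type":"object","properties":{"moves":{"type":"array","items":{"type":"array","items":{"type":"number"}}}},"required":["moves"]}

```bash
mkdir -p pics; cat > h.py <<'E'
import numpy as np, cv2
from plant import robot
def cam(n):
    c=robot.camera_info(n); f=200/np.tan(np.radians(c["vertical_fov"])/2)
    K=np.array([[f,0,c["cx"]],[0,f,c["cy"]],[0,0,1.]])
    return K,np.array(c["rvec"],float).ravel(),np.array(c["tvec"],float).ravel(),c
def ray(n,u,v,z):
    K,r,t,_=cam(n);R=cv2.Rodrigues(r)[0];C=-R.T@t
    d=R.T@np.linalg.solve(K,[u,v,1.]);return C+d*(z-C[2])/d[2]
def proj(n,P):
    K,r,t,_=cam(n);return cv2.projectPoints(np.array(P,float).reshape(-1,3),r,t,K,None)[0].reshape(-1,2)
E
python3 - <<'E'
from h import *
for n in("side","top"):
    im=robot.snapshot(n);cv2.imwrite(f"pics/{n}0.png",im);K,r,t,c=cam(n)
    print(c,-cv2.Rodrigues(r)[0].T@t)
a=[cv2.imread(f"pics/{n}0.png") for n in("side","top")]
s=robot.read_state();print(s)
E
```

```text
{'vertical_fov': 53.6070755395095, 'cx': 327.88821436033226, 'cy': 203.20760614915045, 'rvec': array([ 0.51081522, -2.62721344,  1.31479307]), 'tvec': array([ 459.73510776,  175.89663346, 1190.83417174])} [121.94473286 959.33173976 851.58329877]
{'vertical_fov': 43.37300304793119, 'cx': 317.6267218363213, 'cy': 200.03978419537063, 'rvec': array([ 2.12078643, -2.15491069,  0.1638784 ]), 'tvec': array([   4.8529059 ,  487.24842415, 1360.1947207 ])} [ 268.67097401   -6.65394622 1419.6252634 ]
{'clock': 0.1, 'joints': array([-8.67907134e-01,  3.59309732e-01,  1.11516195e-02, -3.12115881e-04,
       -1.22411199e+00, -2.88127212e-01]), 'joint_vel': array([ 0.00031201, -0.00177624,  0.00262563,  0.0002622 ,  0.00076879,
        0.00024219]), 'tau': array([-2.77671432e-03, -5.84765267e+01,  2.94105953e+01,  6.95463628e+00,
       -3.27143454e-03,  2.52977884e-06]), 'ee_pos': array([ 271.82239497, -617.37244714,  230.46080684]), 'ee_rot': array([[-9.15255029e-01, -4.02874298e-01, -7.28702896e-04],
       [-4.02874934e-01,  9.15254096e-01,  1.31419849e-03],
       [ 1.37491515e-04,  1.49640291e-03, -9.99998871e-01]]), 'force': array([ 0.03219851, -0.45899374, -0.09251471]), 'torque': array([ 0.04245701, -0.04599263,  0.01155923]), 'finger_force': 0.0, 'width': 85.09293796260484}
```

View pics/top0.png

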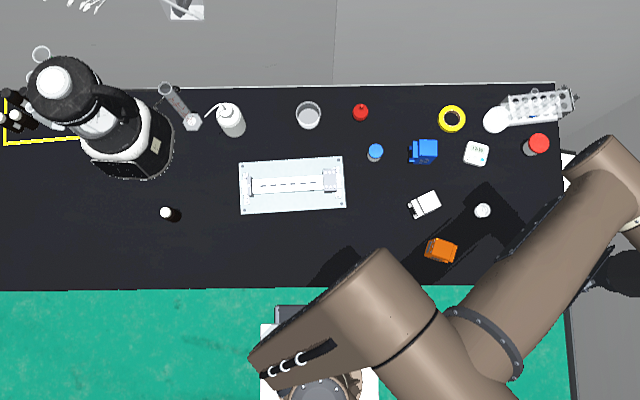

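View pics/side0.png

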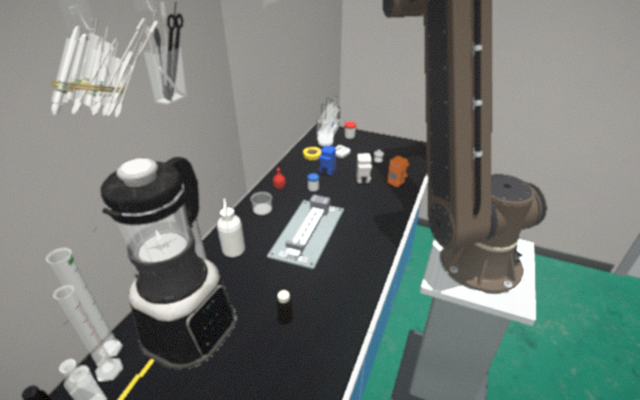

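Top view: the plate is at about (293,185), the white module at (424,204), the orange and blue look-alikes at (440,250) and (424,151). I'll enlarge the plate and module.

```bash
python3 - <<'E'
from h import *
a=cv2.imread("pics/top0.png");b=cv2.imread("pics/side0.png")
r=lambda i,x,y,w,h,k:cv2.resize(i[y:y+h,x:x+w],None,fx=k,fy=k,interpolation=cv2.INTER_CUBIC)
p=r(a,230,145,125,80,6.4)   # 800x512
cv2.imwrite("pics/plate.png",p)
m=np.hstack([r(a,390,170,50,50,8),r(b,340,140,50,50,8)])
m2=np.hstack([r(a,440,170,60,50,3),r(b,255,185,100,90,3)[:150]]) if 0 else None
cv2.imwrite("pics/mod.png",m)
E
```

```text
(no output)
```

View pics/plate.png

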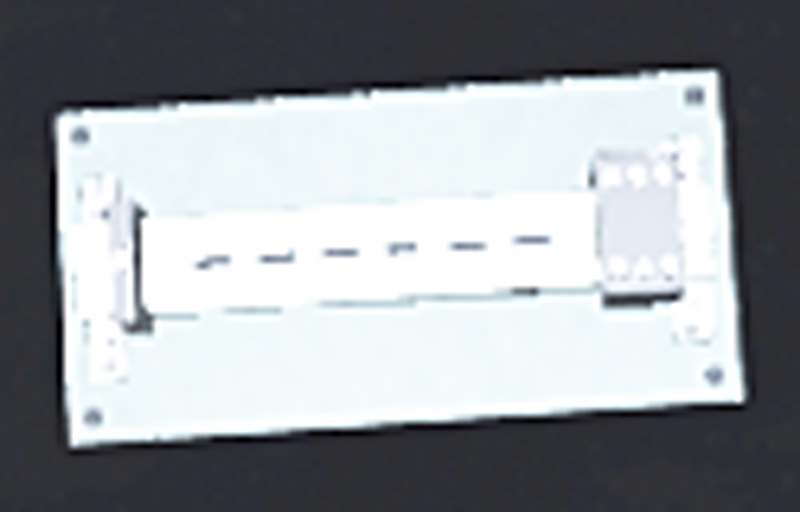

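View pics/mod.png

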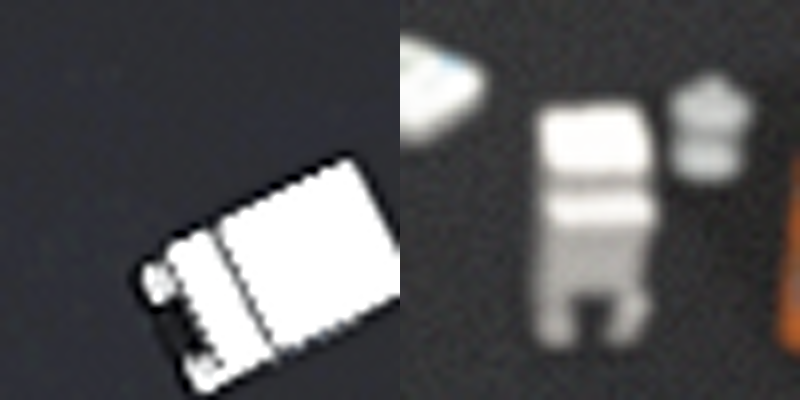

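The crops show the plate corners at (57,113), (720,70), (745,402), (70,445) and the flange edges, with the block on the right. On the module, the end face corners are (213,225), (348,157), (270,360), and the jaw and foot face image left (+y).

```bash
python3 - <<'E'
from h import *
from scipy.optimize import least_squares
g=lambda u,v,z,x0,y0,k:ray("top",(u+.5)/k-.5+x0,(v+.5)/k-.5+y0,z)
P=[g(u,v,8,230,145,6.4)[:2] for u,v in((57,113),(720,70),(745,402),(70,445))]
print("plate",np.round(P,1),"centre",np.mean(P,0))
for q in[(P[0]-P[1]),(P[3]-P[2])]:print("yaxis ang",np.arctan2(q[1],q[0]),np.linalg.norm(q))
for q in[(P[0]-P[3]),(P[1]-P[2])]:print("xaxis",np.arctan2(q[1],q[0]),np.linalg.norm(q))
F=[g(u,v,32,230,145,6.4)[:2] for u,v in((140,217),(590,190),(600,288),(150,317))]
print("flange",np.round(F,1))
x=P[0]+P[1]-P[2]-P[3];x/=np.linalg.norm(x);c=np.mean(P,0)
print("th",np.arctan2(x[1],x[0]),"edges plate x",[(f-c)@x for f in F])
M=np.array([g(u,v,100,390,170,8)[:2] for u,v in((213,225),(348,157),(270,360))])
print("mod",M.round(1),np.linalg.norm(M[1]-M[0]),np.linalg.norm(M[2]-M[0]))
# module fit: world = c + R(a) ; a = direction of underside (-zmod); ymod = z x ... 
def w(p):
    a=p[2];d=np.array([np.cos(a),np.sin(a)]);n=np.array([-d[1],d[0]])
    return np.array([p[:2]-14*d+23*s*n if k==14 else p[:2]-64*d+23*s*n for k,s in((14,-1),(64,-1),(14,1))])
s=None
for sg in(1,-1):
    f=lambda p:(np.array(w(p))if sg==1 else w(p)[[0,1,2]]).ravel()-M.ravel()
    W=lambda p:np.array([p[:2]-k*np.array([np.cos(p[2]),np.sin(p[2])])+23*t*sg*np.array([-np.sin(p[2]),np.cos(p[2])]) for k,t in((14,-1),(64,-1),(14,1))])
    r=least_squares(lambda p:(W(p)-M).ravel(),[*M[0],1.57]);print(sg,r.x,r.cost,r.fun.round(1))
# bystanders
for n,u,v,z in(("dark",165,212,96),("glassbottle",482,210,49)):print(n,ray("top",u,v,z))
for n,u,v in(("weigh?",482,210),("jar?",376,152),("dark",165,212),("orange",440,250),("blue",424,151),("beaker",308,115)):print(n,ray("top",u,v,40).round())
E
```

```text
plate [[605.9 223.2]
 [620.8 -75.3]
 [469.7 -82.9]
 [455.3 216.1]] centre [537.9216863   70.28163073]
yaxis ang 1.6204348407607416 298.8947437768723
yaxis ang 1.6187442461986588 299.325726716566
xaxis 0.04721297007952055 150.80967308313282
xaxis 0.05006649497564666 151.31528151972014
flange [[552.7 182.4]
 [561.6 -15.7]
 [517.7 -19.3]
 [508.  177.8]]
th 0.04864212022714055 edges plate x [np.float64(20.23653204474833), np.float64(19.419576092789548), np.float64(-24.57453110616603), np.float64(-24.62236068922985)]
mod [[ 479.5 -264.9]
 [ 501.7 -310.9]
 [ 434.1 -281.6]] 51.00985644129166 48.42181534759557
1 [ 452.48014423 -260.77088814    1.98278061] 8.577713793856633 [-0.4  0.5 -2.5  0.6  2.9 -1.2]
-1 [ 440.19143541 -286.83157996    3.41915854] 1511.9231016503056 [-19.6 -40.2   6.3  19.4  13.3  20.8]
dark [452.58677039 403.1817646   96.        ]
glassbottle [ 450.49588024 -453.82956896   49.        ]
weigh? [ 452. -457.   40.]
jar? [ 621. -170.   40.]
dark [460. 421.  40.]
orange [ 343. -335.   40.]
blue [ 622. -305.   40.]
beaker [733.  21.  40.]
```

```bash
cat >> h.py <<'E'
from scipy.spatial.transform import Rotation as Ro
def plan(p0,R0,p1,R1,n):
    rv=(Ro.from_matrix(R0).inv()*Ro.from_matrix(R1)).as_rotvec()
    Rk=np.array(R0);dp=(np.array(p1)-p0)/n;rows=[]
    for k in range(n):
        rows.append(list(np.round(Rk.T@dp/10,2))+list(np.round(rv/n,3)));Rk=Rk@Ro.from_rotvec(rv/n).as_matrix()
    return rows
def show(rows,g):
    for i in range(0,len(rows),10):print("["+",".join("["+",".join(f"{v:g}" for v in [g]+r)+"]" for r in rows[i:i+10])+"]")
def frame(z,y):
    z=np.array(z,float);z/=np.linalg.norm(z);y=np.array(y,float);y-=z*(y@z);y/=np.linalg.norm(y)
    return np.column_stack([np.cross(y,z),y,z])
def now(): s=robot.read_state();return s["ee_pos"],s["ee_rot"]
a0=1.97;d0=np.array([np.cos(a0),np.sin(a0),0]);up=np.array([0,0,1.]);ym0=np.array([-d0[1],d0[0],0])
E
python3 - <<'E'
from h import *
t=(d0-up)/2**.5;R1=frame(t,ym0);G=np.array([452.5,-260.8,65])-48*d0
p,R=now();print(G,np.linalg.norm((Ro.from_matrix(R).inv()*Ro.from_matrix(R1)).as_rotvec()))
r=plan(p,R,G-93*t,R1,18);show(r,0)
E
```

```text
[ 471.15686816 -305.0257987    65.        ] 1.7039683907858763
[[0,-1.71,0.78,0.55,-0.034,-0.034,-0.082],[0,-1.74,0.61,0.64,-0.034,-0.034,-0.082],[0,-1.76,0.45,0.72,-0.034,-0.034,-0.082],[0,-1.77,0.28,0.79,-0.034,-0.034,-0.082],[0,-1.76,0.11,0.86,-0.034,-0.034,-0.082],[0,-1.73,-0.06,0.92,-0.034,-0.034,-0.082],[0,-1.68,-0.23,0.97,-0.034,-0.034,-0.082],[0,-1.62,-0.4,1.01,-0.034,-0.034,-0.082],[0,-1.55,-0.57,1.05,-0.034,-0.034,-0.082],[0,-1.46,-0.73,1.08,-0.034,-0.034,-0.082]]
[[0,-1.35,-0.88,1.1,-0.034,-0.034,-0.082],[0,-1.24,-1.02,1.12,-0.034,-0.034,-0.082],[0,-1.11,-1.15,1.12,-0.034,-0.034,-0.082],[0,-0.97,-1.28,1.11,-0.034,-0.034,-0.082],[0,-0.83,-1.39,1.1,-0.034,-0.034,-0.082],[0,-0.67,-1.49,1.08,-0.034,-0.034,-0.082],[0,-0.51,-1.57,1.05,-0.034,-0.034,-0.082],[0,-0.35,-1.64,1.01,-0.034,-0.034,-0.082]]
```

Emit:
play_rows:
  moves:
    - [0,-1.71,0.78,0.55,-0.034,-0.034,-0.082]
    - [0,-1.74,0.61,0.64,-0.034,-0.034,-0.082]
    - [0,-1.76,0.45,0.72,-0.034,-0.034,-0.082]
    - [0,-1.77,0.28,0.79,-0.034,-0.034,-0.082]
    - [0,-1.76,0.11,0.86,-0.034,-0.034,-0.082]
    - [0,-1.73,-0.06,0.92,-0.034,-0.034,-0.082]
    - [0,-1.68,-0.23,0.97,-0.034,-0.034,-0.082]
    - [0,-1.62,-0.4,1.01,-0.034,-0.034,-0.082]
    - [0,-1.55,-0.57,1.05,-0.034,-0.034,-0.082]
    - [0,-1.46,-0.73,1.08,-0.034,-0.034,-0.082]

```text
clock: 1.1
ee_pos: [396.8, -476.9, 175.1]
ee_rot: [[-0.317, -0.948, -0.022], [-0.849, 0.273, 0.452], [-0.423, 0.162, -0.892]]
force: [0.7, 0.2, 0.7]
width: 85.4
finger_force: 0.0
```

Emit:
play_rows:
  moves:
    - [0,-1.35,-0.88,1.1,-0.034,-0.034,-0.082]
    - [0,-1.24,-1.02,1.12,-0.034,-0.034,-0.082]
    - [0,-1.11,-1.15,1.12,-0.034,-0.034,-0.082]
    - [0,-0.97,-1.28,1.11,-0.034,-0.034,-0.082]
    - [0,-0.83,-1.39,1.1,-0.034,-0.034,-0.082]
    - [0,-0.67,-1.49,1.08,-0.034,-0.034,-0.082]
    - [0,-0.51,-1.57,1.05,-0.034,-0.034,-0.082]
    - [0,-0.35,-1.64,1.01,-0.034,-0.034,-0.082]
    - [0,0,0,0,0,0,0]

```text
clock: 2.0
ee_pos: [497.0, -362.1, 127.7]
ee_rot: [[0.281, -0.916, -0.287], [-0.646, -0.402, 0.649], [-0.71, 0.003, -0.704]]
force: [0.3, 0.7, -1.4]
width: 85.4
finger_force: 0.0
```

```bash
python3 - <<'E'
from h import *
s=robot.read_state();print(s["clock"],s["joints"].round(2),s["ee_pos"].round(1),s["force"].round(1))
t=(d0-up)/2**.5;R1=frame(t,ym0);G=np.array([452.5,-260.8,65])-48*d0
p,R=now();print((R-R1).round(3))
a=robot.snapshot("top");b=robot.snapshot("side")
r=lambda i,x,y,w,h,k:cv2.resize(i[y:y+h,x:x+w],None,fx=k,fy=k,interpolation=cv2.INTER_CUBIC)
cv2.imwrite("pics/pre.png",np.hstack([r(a,390,150,100,130,4),r(b,310,110,100,130,4)]))
show(plan(p,R,G+17*t,R1,6),0)
E
```

```text
2.0 [-0.58  0.79  0.44 -0.42 -1.9   1.  ] [ 497.  -362.1  127.7] [ 0.3  0.7 -1.4]
[[ 0.006  0.006 -0.013]
 [ 0.006 -0.013 -0.002]
 [-0.003  0.003  0.003]]
[[0,0.01,0.01,1.76,0.002,0.001,0.001],[0,0.01,0.01,1.76,0.002,0.001,0.001],[0,0.01,0.01,1.76,0.002,0.001,0.001],[0,0,0.02,1.76,0.002,0.001,0.001],[0,0,0.02,1.76,0.002,0.001,0.001],[0,0,0.02,1.76,0.002,0.001,0.001]]
```

View pics/pre.png

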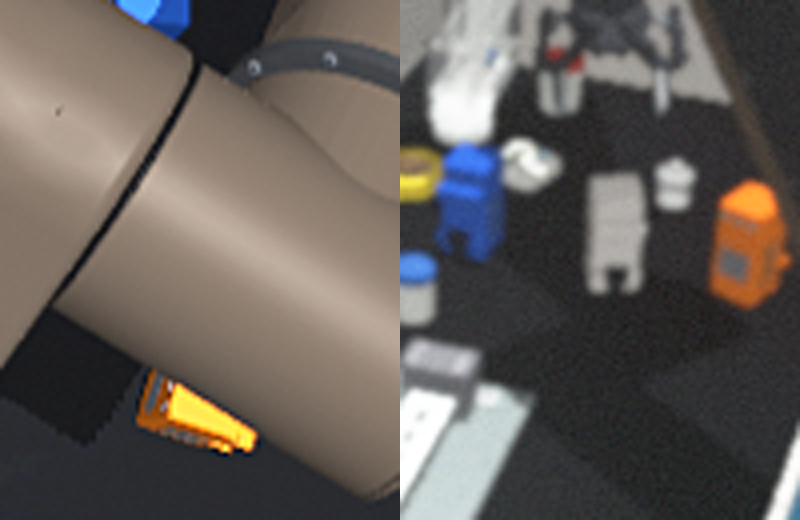

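The side view shows the open fingers straddling the module's line; I'll advance and close.

Emit:
play_rows:
  moves:
    - [0,0.01,0.01,1.76,0.002,0.001,0.001]
    - [0,0.01,0.01,1.76,0.002,0.001,0.001]
    - [0,0.01,0.01,1.76,0.002,0.001,0.001]
    - [0,0,0.02,1.76,0.002,0.001,0.001]
    - [0,0,0.02,1.76,0.002,0.001,0.001]
    - [0,0,0.02,1.76,0.002,0.001,0.001]
    - [40,0,0,0,0,0,0]
    - [70,0,0,0,0,0,0]
    - [100,0,0,0,0,0,0]

```text
clock: 3.0
ee_pos: [466.1, -298.5, 56.6]
ee_rot: [[0.277, -0.923, -0.268], [-0.658, -0.385, 0.647], [-0.7, -0.003, -0.714]]
force: [1.3, 0.4, 1.1]
width: 52.2
finger_force: 0.7
```

Emit:
play_rows:
  moves:
    - [130,0,0,0,0,0,0]
    - [150,0,0,0,0,0,0]
    - [180,0,0,0,0,0,0]
    - [255,0,0,0,0,0,0]
    - [255,0,0,0,0,0,0]
    - [255,0,0,0,0,0,0]
    - [255,0,0,0,0,0,0]

```text
clock: 3.7
ee_pos: [466.4, -298.4, 56.6]
ee_rot: [[0.277, -0.923, -0.268], [-0.658, -0.386, 0.646], [-0.7, -0.003, -0.714]]
force: [2.2, -3.2, 6.2]
width: 45.1
finger_force: 61.5
```

```bash
python3 - <<'E'
from h import *
p,R=now();a=np.arctan2(-R[0,1],R[1,1]);a=np.arctan2(-R[0,1],-R[1,1]) if 0 else np.arctan2(-R[0,1],R[1,1]);print(a)
ym=R[:,1]*[1,1,0];ym/=np.linalg.norm(ym)
Q=Ro.from_rotvec(ym*np.pi/2).as_matrix()
O=np.array([452.5,-260.8,50]);R1=Q@R
tgt=np.array([450,-210,25])+Q@(p-O)
p1=p+[0,0,60]
show(plan(p,R,p1,R,3),255);show(plan(p1,R,tgt,R1,17),255);print(tgt,R1.round(3))
E
```

```text
1.966951488634778
[[255,-1.4,-0.01,-1.43,0,0,0],[255,-1.4,-0.01,-1.43,0,0,0],[255,-1.4,-0.01,-1.43,0,0,0]]
[[255,-0.18,-0.1,0.61,-0,0.092,-0],[255,-0.24,-0.1,0.59,-0,0.092,-0],[255,-0.29,-0.1,0.56,-0,0.092,-0],[255,-0.34,-0.1,0.53,-0,0.092,-0],[255,-0.39,-0.1,0.5,-0,0.092,-0],[255,-0.43,-0.1,0.46,-0,0.092,-0],[255,-0.48,-0.1,0.42,-0,0.092,-0],[255,-0.51,-0.1,0.37,-0,0.092,-0],[255,-0.54,-0.1,0.32,-0,0.092,-0],[255,-0.57,-0.1,0.27,-0,0.092,-0]]
[[255,-0.59,-0.1,0.22,-0,0.092,-0],[255,-0.61,-0.1,0.16,-0,0.092,-0],[255,-0.62,-0.1,0.1,-0,0.092,-0],[255,-0.63,-0.1,0.05,-0,0.092,-0],[255,-0.63,-0.1,-0.01,-0,0.092,-0],[255,-0.63,-0.1,-0.07,-0,0.092,-0],[255,-0.62,-0.1,-0.13,-0,0.092,-0]]
[ 445.90118232 -204.60131507   65.02195935] [[ 0.272 -0.922  0.277]
 [-0.645 -0.388 -0.658]
 [ 0.714 -0.    -0.7  ]]
```

Emit:
play_rows:
  moves:
    - [255,-1.4,0,-1.43,0,0,0]
    - [255,-1.4,0,-1.43,0,0,0]
    - [255,-1.4,0,-1.43,0,0,0]
    - [255,-0.18,-0.1,0.61,0,0.092,0]
    - [255,-0.24,-0.1,0.59,0,0.092,0]
    - [255,-0.29,-0.1,0.56,0,0.092,0]
    - [255,-0.34,-0.1,0.53,0,0.092,0]
    - [255,-0.39,-0.1,0.5,0,0.092,0]
    - [255,-0.43,-0.1,0.46,0,0.092,0]
    - [255,-0.48,-0.1,0.42,0,0.092,0]

```text
clock: 4.7
ee_pos: [457.4, -258.5, 96.3]
ee_rot: [[0.383, -0.923, -0.046], [-0.915, -0.385, 0.121], [-0.129, -0.004, -0.992]]
force: [0.2, 0.2, -4.7]
width: 45.3
finger_force: 61.8
```

Emit:
play_rows:
  moves:
    - [255,-0.51,-0.1,0.37,0,0.092,0]
    - [255,-0.54,-0.1,0.32,0,0.092,0]
    - [255,-0.57,-0.1,0.27,0,0.092,0]
    - [255,-0.59,-0.1,0.22,0,0.092,0]
    - [255,-0.61,-0.1,0.16,0,0.092,0]
    - [255,-0.62,-0.1,0.1,0,0.092,0]
    - [255,-0.63,-0.1,0.05,0,0.092,0]
    - [255,-0.63,-0.1,-0.01,0,0.092,0]
    - [255,-0.63,-0.1,-0.07,0,0.092,0]
    - [255,-0.62,-0.1,-0.13,0,0.092,0]

```text
clock: 5.7
ee_pos: [510.4, -210.5, 130.6]
ee_rot: [[0.307, -0.938, 0.16], [-0.722, -0.339, -0.603], [0.62, 0.069, -0.782]]
force: [0.3, -1.2, -4.9]
width: 45.1
finger_force: 63.1
```

```bash
python3 - <<'E'
from h import *
s=robot.read_state();print(s["clock"],s["joints"].round(2),s["ee_pos"].round(1),s["ee_rot"].round(3),s["force"].round(1),s["width"])
a=robot.snapshot("top");b=robot.snapshot("side")
r=lambda i,x,y,w,h,k:cv2.resize(i[y:y+h,x:x+w],None,fx=k,fy=k,interpolation=cv2.INTER_CUBIC)
cv2.imwrite("pics/lay.png",np.hstack([r(a,340,150,130,130,3),r(b,290,110,130,130,3)]))
E
```

```text
5.7 [ 0.19  0.19 -1.02  1.2  -0.73 -0.89] [ 510.4 -210.5  130.6] [[ 0.307 -0.938  0.16 ]
 [-0.722 -0.339 -0.603]
 [ 0.62   0.069 -0.782]] [ 0.3 -1.2 -4.9] 45.09811566289437
```

View pics/lay.png

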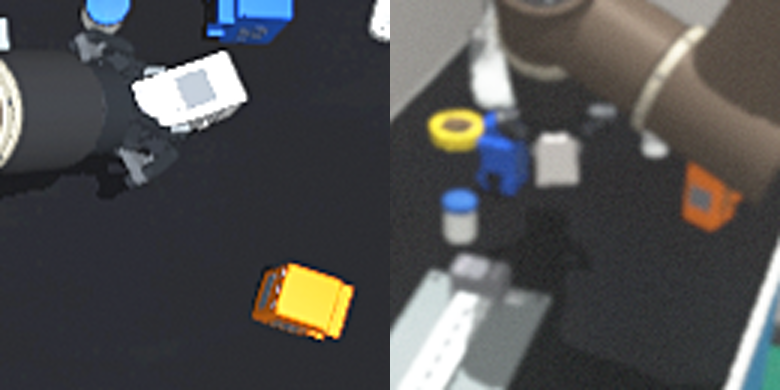

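Module is held, nearly underside-down, but joint 3 hit its limit because the wrist is too close in. I'll change the module's yaw so the hand sits further out.

```bash
cat >> h.py <<'E'
# module in tool at first grasp
_R=np.array([[.277,-.923,-.268],[-.658,-.386,.646],[-.700,-.003,-.714]]);_U,_,_V=np.linalg.svd(_R);_R=_U@_V
_a=1.967;_d=np.array([np.cos(_a),np.sin(_a),0]);_y=np.array([-_d[1],_d[0],0])
Rmt=_R.T@np.column_stack([up,_y,-_d]); Omt=_R.T@(np.array([452.5,-260.8,50])-[466.4,-298.4,56.6])
def mod(p,R,Rmt=None,Omt=None): 
    g=globals();Rmt=g["Rmt"] if Rmt is None else Rmt;Omt=g["Omt"] if Omt is None else Omt
    return p+R@Omt,R@Rmt
def tool_for(O,Rm,Rmt=None,Omt=None):
    g=globals();Rmt=g["Rmt"] if Rmt is None else Rmt;Omt=g["Omt"] if Omt is None else Omt
    R=Rm@Rmt.T;return np.array(O)-R@Omt,R
def modR(yaw,tilt=0):  # x at yaw, lip end down by tilt
    R=np.column_stack([[np.cos(yaw),np.sin(yaw),0],[-np.sin(yaw),np.cos(yaw),0],up]);return R@Ro.from_rotvec([0,tilt,0]).as_matrix()
E
python3 - <<'E'
from h import *
p,R=now();O,Rm=mod(p,R);print(O.round(1),Rm.round(2))
t,R1=tool_for([490,-225,30],modR(1.35));print(t,R1.round(2))
show(plan(p,R,t,R1,10),255)
E
```

```text
[ 510.9 -210.8   88.8] [[-0.33 -0.94  0.11]
 [ 0.94 -0.34 -0.09]
 [ 0.13  0.07  0.99]]
[ 489.79906144 -218.19068583   70.05150265] [[-0.15 -0.98 -0.15]
 [-0.68  0.22 -0.7 ]
 [ 0.71 -0.   -0.7 ]]
[[255,-0.37,0.19,0.49,-0.033,0.01,0.047],[255,-0.36,0.19,0.49,-0.033,0.01,0.047],[255,-0.36,0.19,0.49,-0.033,0.01,0.047],[255,-0.36,0.2,0.49,-0.033,0.01,0.047],[255,-0.35,0.2,0.5,-0.033,0.01,0.047],[255,-0.35,0.2,0.5,-0.033,0.01,0.047],[255,-0.34,0.2,0.5,-0.033,0.01,0.047],[255,-0.34,0.2,0.5,-0.033,0.01,0.047],[255,-0.34,0.19,0.51,-0.033,0.01,0.047],[255,-0.33,0.19,0.51,-0.033,0.01,0.047]]
```

Emit:
play_rows:
  moves:
    - [255,-0.37,0.19,0.49,-0.033,0.01,0.047]
    - [255,-0.36,0.19,0.49,-0.033,0.01,0.047]
    - [255,-0.36,0.19,0.49,-0.033,0.01,0.047]
    - [255,-0.36,0.2,0.49,-0.033,0.01,0.047]
    - [255,-0.35,0.2,0.5,-0.033,0.01,0.047]
    - [255,-0.35,0.2,0.5,-0.033,0.01,0.047]
    - [255,-0.34,0.2,0.5,-0.033,0.01,0.047]
    - [255,-0.34,0.2,0.5,-0.033,0.01,0.047]
    - [255,-0.34,0.19,0.51,-0.033,0.01,0.047]
    - [255,-0.33,0.19,0.51,-0.033,0.01,0.047]

```text
clock: 6.8
ee_pos: [487.5, -219.3, 69.0]
ee_rot: [[-0.155, -0.975, -0.161], [-0.687, 0.224, -0.692], [0.71, 0.003, -0.704]]
force: [0.1, -0.1, -4.4]
width: 45.2
finger_force: 63.2
```

```bash
python3 - <<'E'
from h import *
p,R=now();O,Rm=mod(p,R);s=robot.read_state();print(O.round(1),Rm.round(2),s["joints"].round(2),s["force"].round(1))
t,R1=tool_for([490,-225,12],modR(1.35));print(t,R1.round(2))
show(plan(p,R,t,R1,6),255)
E
```

```text
[ 487.6 -225.8   28.9] [[ 0.23 -0.97  0.  ]
 [ 0.97  0.23 -0.01]
 [ 0.01  0.    1.  ]] [ 0.3   0.46 -0.83  0.85 -0.96 -1.27] [ 0.1 -0.1 -4.4]
[ 489.79906144 -218.19068583   52.05150265] [[-0.15 -0.98 -0.15]
 [-0.68  0.22 -0.7 ]
 [ 0.71 -0.   -0.7 ]]
[[255,-0.22,-0.03,0.18,0.001,0.001,-0],[255,-0.22,-0.03,0.18,0.001,0.001,-0],[255,-0.22,-0.03,0.18,0.001,0.001,-0],[255,-0.22,-0.03,0.18,0.001,0.001,-0],[255,-0.22,-0.03,0.18,0.001,0.001,-0],[255,-0.22,-0.03,0.18,0.001,0.001,-0]]
```

Emit:
play_rows:
  moves:
    - [255,-0.21,0,0.21,0.001,0.001,0]
    - [255,-0.21,0,0.21,0.001,0.001,0]
    - [255,-0.21,0,0.21,0.001,0.001,0]
    - [255,-0.21,0,0.21,0.001,0.001,0]
    - [255,-0.21,0,0.21,0.001,0.001,0]
    - [255,-0.21,0,0.21,0.001,0.001,0]
    - [255,-0.14,0,0.14,0,0,0]
    - [255,-0.14,0,0.14,0,0,0]
    - [255,0,0,0,0,0,0]

```text
clock: 7.7
ee_pos: [487.0, -219.5, 46.3]
ee_rot: [[-0.15, -0.976, -0.156], [-0.683, 0.216, -0.698], [0.715, 0.002, -0.699]]
force: [-0.0, -0.2, -3.8]
width: 45.0
finger_force: 63.0
```

Emit:
play_rows:
  moves:
    - [255,-0.07,0,0.07,0,0,0]
    - [255,-0.07,0,0.07,0,0,0]
    - [255,-0.07,0,0.07,0,0,0]
    - [255,0,0,0,0,0,0]

```text
clock: 8.1
ee_pos: [487.0, -219.5, 43.5]
ee_rot: [[-0.15, -0.976, -0.156], [-0.683, 0.216, -0.698], [0.715, 0.002, -0.699]]
force: [0.9, -0.9, -4.2]
width: 45.4
finger_force: 63.0
```

Emit:
play_rows:
  moves:
    - [255,-0.07,0,0.07,0,0,0]
    - [255,-0.07,0,0.07,0,0,0]
    - [255,0,0,0,0,0,0]

```text
clock: 8.4
ee_pos: [487.0, -219.6, 41.5]
ee_rot: [[-0.15, -0.976, -0.156], [-0.683, 0.216, -0.698], [0.715, 0.002, -0.699]]
force: [-0.6, 0.3, -3.8]
width: 45.3
finger_force: 63.0
```

Emit:
play_rows:
  moves:
    - [255,-0.04,0,0.04,0,0,0]
    - [255,-0.04,0,0.04,0,0,0]
    - [255,0,0,0,0,0,0]

```text
clock: 8.7
ee_pos: [487.0, -219.6, 40.4]
ee_rot: [[-0.15, -0.976, -0.156], [-0.683, 0.216, -0.698], [0.715, 0.002, -0.699]]
force: [0.6, -0.3, -5.6]
width: 44.8
finger_force: 63.0
```

Emit:
play_rows:
  moves:
    - [255,-0.04,0,0.04,0,0,0]
    - [255,-0.04,0,0.04,0,0,0]
    - [255,0,0,0,0,0,0]

```text
clock: 9.0
ee_pos: [487.0, -219.6, 39.2]
ee_rot: [[-0.15, -0.976, -0.156], [-0.683, 0.216, -0.698], [0.715, 0.002, -0.699]]
force: [0.3, 0.9, -5.0]
width: 45.1
finger_force: 63.0
```

Emit:
play_rows:
  moves:
    - [255,-0.04,0,0.04,0,0,0]
    - [255,-0.04,0,0.04,0,0,0]
    - [255,0,0,0,0,0,0]

```text
clock: 9.3
ee_pos: [487.0, -219.6, 38.1]
ee_rot: [[-0.15, -0.976, -0.156], [-0.683, 0.216, -0.698], [0.715, 0.002, -0.699]]
force: [-0.6, -0.5, -3.8]
width: 45.2
finger_force: 63.0
```

Emit:
play_rows:
  moves:
    - [255,-0.06,0,0.06,0,0,0]
    - [255,-0.06,0,0.06,0,0,0]
    - [255,0,0,0,0,0,0]

```text
clock: 9.6
ee_pos: [487.1, -219.8, 37.2]
ee_rot: [[-0.15, -0.976, -0.155], [-0.682, 0.216, -0.699], [0.716, 0.001, -0.698]]
force: [-1.6, 3.1, 4.4]
width: 45.5
finger_force: 64.2
```

Emit:
play_rows:
  moves:
    - [255,-0.05,0,0.05,0,0,0]
    - [255,-0.05,0,0.05,0,0,0]
    - [255,0,0,0,0,0,0]

```text
clock: 9.9
ee_pos: [487.3, -219.9, 37.2]
ee_rot: [[-0.15, -0.977, -0.154], [-0.68, 0.215, -0.7], [0.717, 0.0, -0.697]]
force: [-5.8, 9.2, 18.6]
width: 45.3
finger_force: 65.8
```

Emit:
play_rows:
  moves:
    - [255,0.05,0,-0.05,0,0,0]
    - [0,0,0,0,0,0,0]
    - [0,0,0,0,0,0,0]
    - [0,0,0,0,0,0,0]
    - [0,0,0,0,0,0,0]
    - [0,0,0,-1,0,0,0]
    - [0,0,0,-2.5,0,0,0]
    - [0,0,0,-3,0,0,0]
    - [0,0,0,-3,0,0,0]
    - [0,0,0,-3,0,0,0]

```text
clock: 10.9
ee_pos: [506.2, -131.5, 123.7]
ee_rot: [[-0.149, -0.976, -0.156], [-0.683, 0.216, -0.698], [0.715, 0.003, -0.699]]
force: [1.3, -0.1, -0.7]
width: 85.6
finger_force: 0.0
```

```bash
python3 - <<'E'
from h import *
s=robot.read_state();print(s["clock"],s["joints"].round(2),s["ee_pos"].round(1),s["force"].round(1),s["width"])
a=robot.snapshot("top");b=robot.snapshot("side");cv2.imwrite("pics/t1.png",a)
r=lambda i,x,y,w,h,k:cv2.resize(i[y:y+h,x:x+w],None,fx=k,fy=k,interpolation=cv2.INTER_CUBIC)
cv2.imwrite("pics/laid.png",np.hstack([r(a,365,160,80,80,5),r(b,300,130,80,80,5)]))
# predicted corners of laid module top
for x,y in((50,23),(50,-23),(-50,-23),(-50,23)):
    O=np.array([487.1,-226,0]);q=O+modR(1.345)@[x,y,64];print(q.round(),proj("top",q).round(1),(proj("top",q)-[365,160])*5)
E
```

```text
10.9 [ 0.49  0.42 -0.68  0.63 -1.15 -1.18] [ 506.2 -131.5  123.7] [ 1.3 -0.1 -0.7] 85.62153871150308
[ 476. -172.   64.] [[379.7 201.7]] [[ 73.5239114  208.44407365]]
[ 521. -182.   64.] [[382.9 185.5]] [[ 89.47108122 127.29585523]]
[ 498. -280.   64.] [[418.9 192.9]] [[269.32941518 164.67369674]]
[ 453. -270.   64.] [[415.9 209.2]] [[254.25667108 246.23588514]]
```

View pics/laid.png

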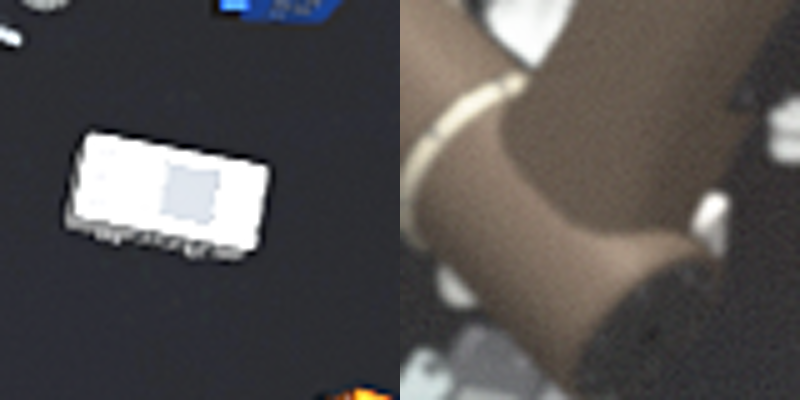

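The module lies flat on its underside; its top corners at crop (90,132), (268,165), (250,250) match the prediction to about 2 mm. Now for the regrasp from straight above.

```bash
python3 - <<'E'
from h import *
p,R=now();Rm=modR(1.345);R1=frame([0,0,-1],Rm[:,1])
t=np.array([485.8,-226,105.]);show(plan(p,R,t,R1,9),0);print(R1)
E
```

```text
[[0,0.61,0.03,0.94,-0.001,-0.088,0.001],[0,0.7,0.03,0.88,-0.001,-0.088,0.001],[0,0.77,0.02,0.82,-0.001,-0.088,0.001],[0,0.84,0.02,0.75,-0.001,-0.088,0.001],[0,0.9,0.02,0.67,-0.001,-0.088,0.001],[0,0.96,0.02,0.59,-0.001,-0.088,0.001],[0,1.01,0.02,0.5,-0.001,-0.088,0.001],[0,1.05,0.02,0.41,-0.001,-0.088,0.001],[0,1.08,0.01,0.32,-0.001,-0.088,0.001]]
[[-0.22388255 -0.97461613  0.        ]
 [-0.97461613  0.22388255  0.        ]
 [-0.          0.         -1.        ]]
```

Emit:
play_rows:
  moves:
    - [0,0.61,0.03,0.94,0,-0.088,0]
    - [0,0.7,0.03,0.88,0,-0.088,0]
    - [0,0.77,0.02,0.82,0,-0.088,0]
    - [0,0.84,0.02,0.75,0,-0.088,0]
    - [0,0.9,0.02,0.67,0,-0.088,0]
    - [0,0.96,0.02,0.59,0,-0.088,0]
    - [0,1.01,0.02,0.5,0,-0.088,0]
    - [0,1.05,0.02,0.41,0,-0.088,0]
    - [0,1.08,0.01,0.32,0,-0.088,0]
    - [0,0,0,0,0,0,0]

```text
clock: 12.0
ee_pos: [482.2, -231.5, 103.3]
ee_rot: [[-0.221, -0.975, -0.002], [-0.975, 0.221, -0.002], [0.002, 0.001, -1.0]]
force: [-0.3, 0.5, -0.0]
width: 85.5
finger_force: 0.0
```

```bash
python3 - <<'E'
from h import *
p,R=now();Rm=modR(1.345);R1=frame([0,0,-1],Rm[:,1]);print(p,robot.read_state()["joints"].round(2))
show(plan(p,R,np.array([485.8,-226,22.]),R1,5),0)
E
```

```text
[ 482.24617542 -231.5179464   103.26421468] [-0.08  0.25 -0.47  0.   -0.85 -0.14]
[[0,-0.13,-0.05,1.62,0,-0,0.001],[0,-0.13,-0.05,1.63,0,-0,0.001],[0,-0.13,-0.05,1.63,0,-0,0.001],[0,-0.12,-0.05,1.63,0,-0,0.001],[0,-0.12,-0.05,1.63,0,-0,0.001]]
```

Emit:
play_rows:
  moves:
    - [0,-0.13,-0.05,1.62,0,0,0.001]
    - [0,-0.13,-0.05,1.63,0,0,0.001]
    - [0,-0.13,-0.05,1.63,0,0,0.001]
    - [0,-0.12,-0.05,1.63,0,0,0.001]
    - [0,-0.12,-0.05,1.63,0,0,0.001]
    - [60,0,0,0,0,0,0]
    - [110,0,0,0,0,0,0]
    - [150,0,0,0,0,0,0]
    - [255,0,0,0,0,0,0]
    - [255,0,0,0,0,0,0]

```text
clock: 13.0
ee_pos: [487.0, -223.7, 22.9]
ee_rot: [[-0.221, -0.975, -0.002], [-0.975, 0.221, -0.005], [0.005, 0.001, -1.0]]
force: [-0.7, 0.3, 1.8]
width: 45.8
finger_force: 62.0
```

Emit:
play_rows:
  moves:
    - [255,0,0,0,0,0,0]
    - [255,0,0,0,0,0,0]
    - [255,0,0,0,0,0,0]

```text
clock: 13.3
ee_pos: [487.0, -223.7, 22.9]
ee_rot: [[-0.221, -0.975, -0.002], [-0.975, 0.221, -0.005], [0.005, 0.001, -1.0]]
force: [-0.9, 1.9, 6.2]
width: 45.3
finger_force: 62.4
```

```bash
cat >> h.py <<'E'
RM2=np.diag([-1.,1,-1]);OM2=np.array([2.3,0,22.9])
pc=np.array([537.9,70.3,0]);th=.0486;xp=np.array([np.cos(th),np.sin(th),0]);yp=np.array([-np.sin(th),np.cos(th),0])
def tgt(ox,oy,oz,tilt): return tool_for(pc+ox*xp+oy*yp+oz*up,modR(th,tilt),RM2,OM2)
def modp():
    p,R=now();O,Rm=mod(p,R,RM2,OM2);q=O-pc;return np.round([q@xp,q@yp,O[2],np.arcsin(-Rm[2,0]),np.arctan2(Rm[1,0],Rm[0,0])-th],3)
E
python3 - <<'E'
from h import *
p,R=now();p1=p+[0,0,95];show(plan(p,R,p1,R,4),255)
t,R1=tgt(10,10,100,.4);print(t);show(plan(p1,R,t,R1,16),255)
E
```

```text
[[255,0.01,0,-2.37,0,0,0],[255,0.01,0,-2.37,0,0,0],[255,0.01,0,-2.37,0,0,0],[255,0.01,0,-2.37,0,0,0]]
[558.42547327  81.31014556 120.19663458]
[[255,-1.96,-0.01,-0.02,-0.016,0.021,0.08],[255,-1.95,0.14,-0.06,-0.016,0.021,0.08],[255,-1.93,0.3,-0.1,-0.016,0.021,0.08],[255,-1.9,0.46,-0.14,-0.016,0.021,0.08],[255,-1.85,0.61,-0.17,-0.016,0.021,0.08],[255,-1.8,0.76,-0.19,-0.016,0.021,0.08],[255,-1.72,0.9,-0.22,-0.016,0.021,0.08],[255,-1.64,1.04,-0.24,-0.016,0.021,0.08],[255,-1.55,1.17,-0.25,-0.016,0.021,0.08],[255,-1.44,1.3,-0.26,-0.016,0.021,0.08]]
[[255,-1.33,1.41,-0.27,-0.016,0.021,0.08],[255,-1.21,1.52,-0.27,-0.016,0.021,0.08],[255,-1.08,1.61,-0.27,-0.016,0.021,0.08],[255,-0.94,1.7,-0.27,-0.016,0.021,0.08],[255,-0.79,1.77,-0.26,-0.016,0.021,0.08],[255,-0.64,1.83,-0.24,-0.016,0.021,0.08]]
```

Emit:
play_rows:
  moves:
    - [255,0.01,0,-2.37,0,0,0]
    - [255,0.01,0,-2.37,0,0,0]
    - [255,0.01,0,-2.37,0,0,0]
    - [255,0.01,0,-2.37,0,0,0]
    - [255,-1.96,-0.01,-0.02,-0.016,0.021,0.08]
    - [255,-1.95,0.14,-0.06,-0.016,0.021,0.08]
    - [255,-1.93,0.3,-0.1,-0.016,0.021,0.08]
    - [255,-1.9,0.46,-0.14,-0.016,0.021,0.08]
    - [255,-1.85,0.61,-0.17,-0.016,0.021,0.08]
    - [255,-1.8,0.76,-0.19,-0.016,0.021,0.08]

```text
clock: 14.3
ee_pos: [513.1, -108.3, 117.3]
ee_rot: [[-0.639, -0.755, -0.145], [-0.754, 0.652, -0.073], [0.15, 0.062, -0.987]]
force: [0.2, 0.1, -5.1]
width: 45.3
finger_force: 63.0
```

Emit:
play_rows:
  moves:
    - [255,-1.72,0.9,-0.22,-0.016,0.021,0.08]
    - [255,-1.64,1.04,-0.24,-0.016,0.021,0.08]
    - [255,-1.55,1.17,-0.25,-0.016,0.021,0.08]
    - [255,-1.44,1.3,-0.26,-0.016,0.021,0.08]
    - [255,-1.33,1.41,-0.27,-0.016,0.021,0.08]
    - [255,-1.21,1.52,-0.27,-0.016,0.021,0.08]
    - [255,-1.08,1.61,-0.27,-0.016,0.021,0.08]
    - [255,-0.94,1.7,-0.27,-0.016,0.021,0.08]
    - [255,-0.79,1.77,-0.26,-0.016,0.021,0.08]
    - [255,-0.64,1.83,-0.24,-0.016,0.021,0.08]

```text
clock: 15.3
ee_pos: [557.9, 82.3, 118.3]
ee_rot: [[-0.921, -0.046, -0.387], [-0.041, 0.999, -0.022], [0.388, -0.004, -0.922]]
force: [-0.1, 0.3, -4.4]
width: 45.3
finger_force: 63.1
```

Emit:
play_rows:
  moves:
    - [255,0,0,0,0,0,0]

```text
clock: 15.4
ee_pos: [558.6, 83.2, 117.6]
ee_rot: [[-0.921, -0.048, -0.387], [-0.043, 0.999, -0.022], [0.387, -0.003, -0.922]]
force: [-0.9, -0.2, -5.3]
width: 45.6
finger_force: 63.1
```

```bash
python3 - <<'E'
from h import *
print(modp(),robot.read_state()["joints"].round(2))
p,R=now();t,R1=tgt(10,10,40,.4);show(plan(p,R,t,R1,5),255)
a=robot.snapshot("top");b=robot.snapshot("side")
r=lambda i,x,y,w,h,k:cv2.resize(i[y:y+h,x:x+w],None,fx=k,fy=k,interpolation=cv2.INTER_CUBIC)
cv2.imwrite("pics/hov.png",np.hstack([r(a,230,140,130,100,3),r(b,250,170,100,100,4)[:300]]))
E
```

```text
[ 1.0366e+01  1.1833e+01  9.7421e+01  3.9800e-01 -2.0000e-03] [ 0.4   0.52 -0.02 -0.13 -1.41 -1.88]
[[255,-0.44,-0.03,1.06,-0.001,0,-0],[255,-0.44,-0.03,1.06,-0.001,0,-0],[255,-0.44,-0.04,1.06,-0.001,0,-0],[255,-0.44,-0.04,1.06,-0.001,0,-0],[255,-0.44,-0.04,1.06,-0.001,0,-0]]
```

View pics/hov.png

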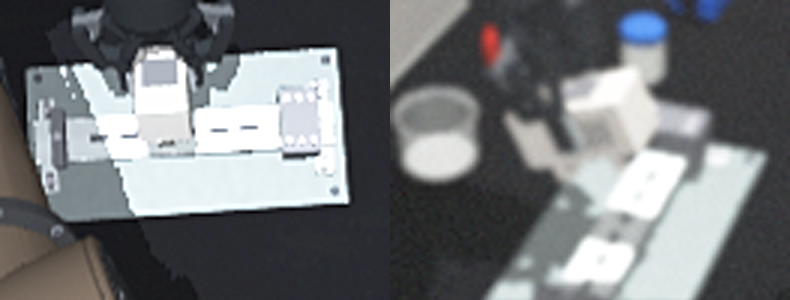

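The module hovers over the free stretch, tilted lip end down toward the far edge. Descending.

Emit:
play_rows:
  moves:
    - [255,-0.44,-0.03,1.06,0,0,0]
    - [255,-0.44,-0.03,1.06,0,0,0]
    - [255,-0.44,-0.04,1.06,0,0,0]
    - [255,-0.44,-0.04,1.06,0,0,0]
    - [255,-0.44,-0.04,1.06,0,0,0]
    - [255,0,0,0,0,0,0]

```text
clock: 16.1
ee_pos: [556.6, 78.9, 59.5]
ee_rot: [[-0.92, -0.05, -0.389], [-0.044, 0.999, -0.023], [0.389, -0.004, -0.921]]
force: [-0.2, 0.5, -4.3]
width: 45.3
finger_force: 63.0
```

```bash
python3 - <<'E'
from h import *
print(modp(),robot.read_state()["force"].round(1))
p,R=now();t,R1=tgt(10.5,10,28.1,.4);show(plan(p,R,t,R1,5),255)
E
```

```text
[ 8.0960e+00  7.6250e+00  3.9351e+01  4.0000e-01 -1.0000e-03] [-0.2  0.5 -4.3]
[[255,-0.13,0.05,0.19,-0.001,0,-0],[255,-0.13,0.05,0.19,-0.001,0,-0],[255,-0.13,0.05,0.19,-0.001,0,-0],[255,-0.13,0.05,0.19,-0.001,0,-0],[255,-0.13,0.05,0.19,-0.001,0,-0]]
```

Emit:
play_rows:
  moves:
    - [255,-0.13,0.02,0.19,0,0,0]
    - [255,-0.13,0.02,0.19,0,0,0]
    - [255,-0.13,0.02,0.19,0,0,0]
    - [255,-0.13,0.02,0.19,0,0,0]
    - [255,-0.13,0.02,0.19,0,0,0]
    - [255,0,0,0,0,0,0]

```text
clock: 16.7
ee_pos: [560.0, 80.5, 50.2]
ee_rot: [[-0.921, -0.05, -0.386], [-0.045, 0.999, -0.023], [0.387, -0.003, -0.922]]
force: [0.2, -0.1, -4.7]
width: 45.3
finger_force: 63.0
```

```bash
python3 - <<'E'
from h import *
print(modp(),robot.read_state()["force"].round(1))
p,R=now();t,R1=tgt(0,8.5,28.1,.4);show(plan(p,R,t,R1,10),255)
a=robot.snapshot("top");b=robot.snapshot("side")
r=lambda i,x,y,w,h,k:cv2.resize(i[y:y+h,x:x+w],None,fx=k,fy=k,interpolation=cv2.INTER_CUBIC)
cv2.imwrite("pics/low.png",np.hstack([r(a,250,150,80,60,5),r(b,270,185,60,60,5)]))
E
```

```text
[11.637  9.01  29.922  0.397  0.   ] [ 0.2 -0.1 -4.7]
[[255,0.1,-0.01,0.06,-0,0,0],[255,0.1,-0.01,0.06,-0,0,0],[255,0.1,-0.01,0.06,-0,0,0],[255,0.1,-0.01,0.06,-0,0,0],[255,0.1,-0.01,0.06,-0,0,0],[255,0.1,-0.01,0.06,-0,0,0],[255,0.1,-0.01,0.06,-0,0,0],[255,0.1,-0.01,0.06,-0,0,0],[255,0.1,-0.01,0.06,-0,0,0],[255,0.1,-0.01,0.06,-0,0,0]]
```

Emit:
play_rows:
  moves:
    - [255,-0.035,0,0.083,0,0,0]
    - [255,-0.035,0,0.083,0,0,0]
    - [255,0.14,0,0.06,0,0,0]
    - [255,0.14,0,0.06,0,0,0]
    - [255,0.14,0,0.06,0,0,0]
    - [255,0.14,0,0.06,0,0,0]
    - [255,0,0,0,0,0,0]

```text
clock: 17.5
ee_pos: [553.8, 80.1, 48.7]
ee_rot: [[-0.921, -0.05, -0.386], [-0.045, 0.999, -0.023], [0.386, -0.003, -0.922]]
force: [-0.0, -0.0, -4.3]
width: 45.4
finger_force: 63.0
```

Emit:
play_rows:
  moves:
    - [255,0.14,0,0.06,0,0,0]
    - [255,0.14,0,0.06,0,0,0]
    - [255,0.09,0,0.04,0,0,0]
    - [255,0,0,0,0,0,0]

```text
clock: 17.9
ee_pos: [549.9, 79.9, 48.5]
ee_rot: [[-0.921, -0.05, -0.386], [-0.045, 0.999, -0.023], [0.386, -0.003, -0.922]]
force: [-0.3, -0.0, -4.3]
width: 45.8
finger_force: 63.0
```

```bash
python3 - <<'E'
from h import *
print(modp(),robot.read_state()["force"].round(1))
E
```

```text
[ 1.453  8.947 28.315  0.397  0.   ] [-0.3 -0.  -4.3]
```

Emit:
play_rows:
  moves:
    - [255,0.092,0,0.038,0,0,0]
    - [255,0.092,0,0.038,0,0,0]
    - [255,0.092,0,0.038,0,0,0]
    - [255,0,0,0,0,0,0]

```text
clock: 18.3
ee_pos: [546.9, 79.8, 48.6]
ee_rot: [[-0.921, -0.05, -0.386], [-0.045, 0.999, -0.023], [0.386, -0.003, -0.922]]
force: [0.4, 0.3, -4.6]
width: 45.7
finger_force: 63.0
```

Emit:
play_rows:
  moves:
    - [255,0.092,0,0.038,0,0,0]
    - [255,0.092,0,0.038,0,0,0]
    - [255,0,0,0,0,0,0]

```text
clock: 18.6
ee_pos: [544.9, 79.7, 48.5]
ee_rot: [[-0.921, -0.05, -0.386], [-0.045, 0.999, -0.023], [0.386, -0.003, -0.922]]
force: [0.3, -0.5, -4.1]
width: 45.1
finger_force: 63.0
```

Emit:
play_rows:
  moves:
    - [255,0.092,0,0.038,0,0,0]
    - [255,0,0,0,0,0,0]

```text
clock: 18.8
ee_pos: [543.9, 79.6, 48.5]
ee_rot: [[-0.921, -0.05, -0.386], [-0.045, 0.999, -0.023], [0.386, -0.003, -0.922]]
force: [0.7, -0.5, -4.5]
width: 45.6
finger_force: 63.0
```

```bash
python3 - <<'E'
from h import *
print(modp(),robot.read_state()["force"].round(1))
E
```

```text
[-4.48   8.942 28.303  0.397  0.   ] [ 0.7 -0.5 -4.5]
```

Emit:
play_rows:
  moves:
    - [255,0.092,0,0.038,0,0,0]
    - [255,0,0,0,0,0,0]

```text
clock: 19.0
ee_pos: [543.0, 79.6, 48.5]
ee_rot: [[-0.921, -0.05, -0.386], [-0.045, 0.999, -0.023], [0.386, -0.003, -0.922]]
force: [0.2, -1.0, -4.7]
width: 45.3
finger_force: 63.0
```

Emit:
play_rows:
  moves:
    - [255,0.092,0,0.038,0,0,0]
    - [255,0,0,0,0,0,0]

```text
clock: 19.2
ee_pos: [542.6, 79.6, 48.6]
ee_rot: [[-0.922, -0.05, -0.384], [-0.045, 0.999, -0.022], [0.385, -0.003, -0.923]]
force: [1.5, 0.2, -5.8]
width: 45.5
finger_force: 63.0
```

Emit:
play_rows:
  moves:
    - [255,0.092,0,0.038,0,0,0]
    - [255,0,0,0,0,0,0]

```text
clock: 19.4
ee_pos: [542.5, 79.6, 48.6]
ee_rot: [[-0.922, -0.05, -0.383], [-0.045, 0.999, -0.022], [0.384, -0.003, -0.924]]
force: [4.3, -0.3, -6.6]
width: 45.5
finger_force: 63.0
```

```bash
python3 - <<'E'
from h import *
print(modp(),robot.read_state()["force"].round(1))
p,R=now();t,R1=tgt(-5.4,9,25.3,.30);show(plan(p,R,t,R1,5),255)
E
```

```text
[-5.873  8.968 28.347  0.394  0.   ] [ 4.3 -0.3 -6.6]
[[255,0.01,-0,0.05,-0.001,-0.019,0],[255,0.01,-0,0.05,-0.001,-0.019,0],[255,0.01,-0,0.05,-0.001,-0.019,0],[255,0.01,-0,0.05,-0.001,-0.019,0],[255,0.01,-0,0.05,-0.001,-0.019,0]]
```

Emit:
play_rows:
  moves:
    - [255,0.01,0,0.05,0,-0.019,0]
    - [255,0.01,0,0.05,0,-0.019,0]
    - [255,0.01,0,0.05,0,-0.019,0]
    - [255,0.01,0,0.05,0,-0.019,0]
    - [255,0.01,0,0.05,0,-0.019,0]
    - [255,0,0,0,0,0,0]

```text
clock: 20.0
ee_pos: [540.4, 79.5, 47.0]
ee_rot: [[-0.955, -0.05, -0.293], [-0.047, 0.999, -0.018], [0.294, -0.003, -0.956]]
force: [6.8, -1.2, -5.9]
width: 45.3
finger_force: 62.8
```

```bash
python3 - <<'E'
from h import *
print(modp(),robot.read_state()["force"].round(1))
E
```

```text
[-5.972e+00  8.995e+00  2.574e+01  2.980e-01  1.000e-03] [ 6.8 -1.2 -5.9]
```

Emit:
play_rows:
  moves:
    - [255,0.03,0,-0.096,0,0,0]
    - [255,0.03,0,-0.096,0,0,0]
    - [255,0.03,0,-0.096,0,0,0]
    - [255,0.03,0,-0.096,0,0,0]
    - [255,0,0,0,0,0,0]

```text
clock: 20.5
ee_pos: [541.0, 80.0, 49.5]
ee_rot: [[-0.955, -0.05, -0.294], [-0.047, 0.999, -0.017], [0.294, -0.003, -0.956]]
force: [9.2, 0.4, -15.8]
width: 45.4
finger_force: 63.9
```

Lifting meets resistance (−11 N extra), so the tongue is under the flange. I'll lower again and let go.

Emit:
play_rows:
  moves:
    - [255,-0.03,0,0.096,0,0,0]
    - [255,-0.03,0,0.096,0,0,0]
    - [255,-0.03,0,0.096,0,0,0]
    - [255,-0.03,0,0.096,0,0,0]
    - [255,-0.02,0,0.05,0,-0.01,0]
    - [255,0,0,0,0,-0.01,0]
    - [255,0,0,0,0,0,0]

```text
clock: 21.2
ee_pos: [539.8, 79.6, 45.8]
ee_rot: [[-0.96, -0.05, -0.276], [-0.047, 0.999, -0.017], [0.276, -0.003, -0.961]]
force: [5.2, 0.9, -7.1]
width: 45.4
finger_force: 64.7
```

```bash
python3 - <<'E'
from h import *
print(modp(),robot.read_state()["force"].round(1))
E
```

```text
[-6.1620e+00  9.1090e+00  2.4454e+01  2.8000e-01  1.0000e-03] [ 5.2  0.9 -7.1]
```

Emit:
play_rows:
  moves:
    - [255,-0.02,0,0.05,0,0,0]
    - [255,0,0,0,0,0,0]
    - [120,0,0,0,0,0,0]
    - [80,0,0,0,0,0,0]
    - [0,0,0,0,0,0,0]
    - [0,0,0,0,0,0,0]
    - [0,0,0,-1,0,0,0]
    - [0,0,0,-2.5,0,0,0]
    - [0,0,0,-3,0,0,0]
    - [0,0,0,-3,0,0,0]

```text
clock: 22.2
ee_pos: [566.3, 80.8, 138.3]
ee_rot: [[-0.959, -0.05, -0.278], [-0.047, 0.999, -0.018], [0.278, -0.004, -0.96]]
force: [0.7, 1.1, 0.2]
width: 85.5
finger_force: 0.0
```

```bash
python3 - <<'E'
from h import *
s=robot.read_state();print(s["ee_pos"].round(1),s["force"].round(1),s["joints"].round(2))
a=robot.snapshot("top");b=robot.snapshot("side")
r=lambda i,x,y,w,h,k:cv2.resize(i[y:y+h,x:x+w],None,fx=k,fy=k,interpolation=cv2.INTER_CUBIC)
cv2.imwrite("pics/lean.png",np.hstack([r(a,240,140,110,80,4)[:,:],r(b,265,180,80,80,4)]))
E
```

```text
[566.3  80.8 138.3] [0.7 1.1 0.2] [ 0.42  0.44 -0.08 -0.1  -1.32 -1.9 ]
```

View pics/lean.png

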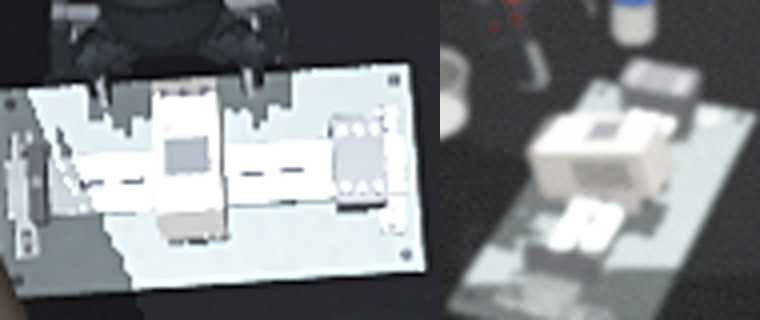

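The module leans hooked at the far edge, foot side up. Next I'll press near the foot end with shut fingers, following the arc.

```bash
cat >> h.py <<'E'
def press(tau,h,x=-39,E=16.9,y=9.1):
    Rm=modR(th,tau);c=pc+E*xp+y*yp+32*up
    return c+Rm@np.array([x-20,0,64+h-14]),Rm@RM2.T
E
python3 - <<'E'
from h import *
p,R=now();t,R1=press(.26,12);print(t);show(plan(p,R,t,R1,7),255)
E
```

```text
[513.30844772  78.21466621 107.08393121]
[[255,0.64,-0,0.69,-0,-0.002,0],[255,0.64,-0,0.69,-0,-0.002,0],[255,0.64,-0,0.69,-0,-0.002,0],[255,0.64,-0,0.69,-0,-0.002,0],[255,0.65,-0.01,0.68,-0,-0.002,0],[255,0.65,-0.01,0.68,-0,-0.002,0],[255,0.65,-0.01,0.68,-0,-0.002,0]]
```

Emit:
play_rows:
  moves:
    - [255,0.64,0,0.3,0,-0.002,0]
    - [255,0.64,0,0.3,0,-0.002,0]
    - [255,0.64,0,0.69,0,-0.002,0]
    - [255,0.64,0,0.69,0,-0.002,0]
    - [255,0.65,-0.01,0.9,0,-0.002,0]
    - [255,0.65,-0.01,0.9,0,-0.002,0]
    - [255,0.65,-0.01,1,0,-0.002,0]
    - [255,0,0,0,0,0,0]

```text
clock: 23.1
ee_pos: [507.9, 77.5, 101.7]
ee_rot: [[-0.963, -0.05, -0.266], [-0.047, 0.999, -0.017], [0.267, -0.004, -0.964]]
force: [1.0, -0.7, 0.5]
width: -0.3
finger_force: 0.0
```

```bash
python3 - <<'E'
from h import *
s=robot.read_state();p,R=now();print(s["width"],p)
t,R1=press(.26,1);show(plan(p,R,t,R1,4),255)
pp,RR=t,R1
tt,R2=press(-.02,0);
taus=np.linspace(.26,-.02,11)
for i in range(1,11):
    t,R1=press(taus[i],0);show(plan(pp,RR,t,R1,1),255);pp,RR=t,R1
E
```

```text
-0.2693005788985502 [507.91424732  77.49720753 101.72268836]
[[255,-0.1,0.01,0.11,-0.001,-0.002,0],[255,-0.1,0.01,0.11,-0.001,-0.002,0],[255,-0.1,0.01,0.11,-0.001,-0.002,0],[255,-0.1,0.01,0.11,-0.001,-0.002,0]]
[[255,0.14,0,0.27,0,-0.028,0]]
[[255,0.14,0,0.17,-0,-0.028,0]]
[[255,0.14,-0,0.17,0,-0.028,-0]]
[[255,0.14,0,0.17,-0,-0.028,-0]]
[[255,0.14,0,0.17,0,-0.028,-0]]
[[255,0.14,-0,0.17,-0,-0.028,0]]
[[255,0.14,0,0.17,0,-0.028,0]]
[[255,0.14,-0,0.17,0,-0.028,-0]]
[[255,0.14,0,0.17,-0,-0.028,0]]
[[255,0.14,0,0.17,0,-0.028,0]]
```

Emit:
play_rows:
  moves:
    - [255,-0.07,0.01,0.11,0,0,0]
    - [255,-0.07,0.01,0.11,0,0,0]
    - [255,-0.07,0.01,0.11,0,0,0]
    - [255,-0.07,0.01,0.11,0,0,0]
    - [255,0,0,0.1,0,0,0]
    - [255,0,0,0,0,0,0]

```text
clock: 23.7
ee_pos: [511.1, 78.2, 96.7]
ee_rot: [[-0.963, -0.05, -0.264], [-0.047, 0.999, -0.017], [0.265, -0.004, -0.964]]
force: [0.6, 0.0, -0.1]
width: 0.3
finger_force: 0.0
```

Emit:
play_rows:
  moves:
    - [255,0.14,0,0.17,0,-0.028,0]
    - [255,0.14,0,0.17,0,-0.028,0]
    - [255,0,0,0,0,0,0]

```text
clock: 24.0
ee_pos: [507.1, 78.0, 94.7]
ee_rot: [[-0.977, -0.05, -0.209], [-0.049, 0.999, -0.014], [0.209, -0.003, -0.978]]
force: [-1.0, 0.5, 0.5]
width: 0.0
finger_force: 0.0
```

Emit:
play_rows:
  moves:
    - [255,0.14,0,0.17,0,-0.028,0]
    - [255,0.14,0,0.17,0,-0.028,0]
    - [255,0,0,0,0,0,0]

```text
clock: 24.3
ee_pos: [503.7, 77.8, 91.9]
ee_rot: [[-0.987, -0.05, -0.155], [-0.049, 0.999, -0.011], [0.155, -0.003, -0.988]]
force: [-0.9, 0.1, 1.0]
width: -0.2
finger_force: 0.0
```

Emit:
play_rows:
  moves:
    - [255,0.1,0,0.17,0,-0.02,0]
    - [255,0.1,0,0.17,0,-0.02,0]
    - [255,0,0,0,0,0,0]

```text
clock: 24.6
ee_pos: [501.2, 77.6, 88.2]
ee_rot: [[-0.992, -0.05, -0.115], [-0.049, 0.999, -0.009], [0.115, -0.004, -0.993]]
force: [0.4, 0.5, -0.1]
width: -0.1
finger_force: 0.0
```

Emit:
play_rows:
  moves:
    - [255,0.1,0,0.17,0,-0.02,0]
    - [255,0.1,0,0.17,0,-0.02,0]
    - [255,0,0,0,0,0,0]

```text
clock: 24.9
ee_pos: [498.9, 77.5, 85.1]
ee_rot: [[-0.996, -0.05, -0.076], [-0.05, 0.999, -0.007], [0.076, -0.004, -0.997]]
force: [-0.5, 0.3, 0.1]
width: -0.0
finger_force: 0.0
```

```bash
python3 - <<'E'
from h import *
p,R=now();q=p-pc;print(q@xp,q@yp,p[2],np.arcsin(R[2,0]),robot.read_state()["force"].round(1))
for t in(.2,.15,.1,.05,0):
    T,_=press(t,0,-42);print(t,((T-pc)@xp).round(1),T[2].round(1))
E
```

```text
-38.65063666714801 9.06028816283514 85.08092689820354 0.07611655898456664 [-0.5  0.3  0.1]
0.2 -33.9 93.3
0.15 -36.9 90.7
0.1 -39.8 87.9
0.05 -42.5 85.0
0 -45.1 82.0
```

Emit:
play_rows:
  moves:
    - [255,0,0,0.1,0,0,0]
    - [255,0,0,0.1,0,0,0]
    - [255,0,0,0,0,0,0]

```text
clock: 25.2
ee_pos: [499.5, 77.6, 83.1]
ee_rot: [[-0.996, -0.05, -0.076], [-0.05, 0.999, -0.007], [0.076, -0.004, -0.997]]
force: [0.8, 0.8, -0.2]
width: 0.0
finger_force: 0.0
```

Emit:
play_rows:
  moves:
    - [255,0.03,0,0.1,0,-0.01,0]
    - [255,0.03,0,0.1,0,-0.01,0]
    - [255,0,0,0,0,0,0]

```text
clock: 25.5
ee_pos: [499.3, 77.8, 82.2]
ee_rot: [[-0.997, -0.051, -0.053], [-0.05, 0.999, -0.006], [0.053, -0.003, -0.999]]
force: [0.4, 0.2, 6.0]
width: -0.4
finger_force: 2.8
```

Emit:
play_rows:
  moves:
    - [255,0.01,0,0.06,0,-0.01,0]
    - [255,0.01,0,0.06,0,-0.01,0]
    - [255,0,0,0,0,0,0]

```text
clock: 25.8
ee_pos: [499.4, 77.8, 82.0]
ee_rot: [[-0.998, -0.051, -0.032], [-0.051, 0.999, -0.005], [0.032, -0.003, -0.999]]
force: [-2.6, -0.7, 14.6]
width: 0.1
finger_force: 7.2
```

```bash
python3 - <<'E'
from h import *
p,R=now();q=p-pc;print(q@xp,q@yp,p[2],np.arcsin(R[2,0]),robot.read_state()["force"].round(1))
a=cv2.imread("pics/lean.png")
b=robot.snapshot("side");t=robot.snapshot("top");cv2.imwrite("pics/side9.png",b);cv2.imwrite("pics/top9.png",t)
# predicted box corners, leaning .25 vs seated
for tau in(.25,0):
    Rm=modR(th,tau);c=pc+16.9*xp+9.1*yp+32*up
    for n in("side","top"):print(tau,n,[proj(n,c+Rm@np.array([x-20,y,z-14]))[0].round(1).tolist() for x,y,z in((-50,23,64),(-50,-23,64),(50,23,64),(50,-23,64),(-50,23,14),(-50,-23,14),(50,23,14))])
E
```

```text
-38.11823156254865 9.355737465114924 82.00903905546141 0.03198085546624387 [-2.6 -0.7 14.6]
0.25 side [[315.1, 216.1], [320.2, 207.4], [286.2, 215.7], [291.9, 207.3], [318.9, 229.1], [323.9, 220.2], [290.5, 228.4]]
0.25 top [[278.7, 193.3], [295.9, 192.2], [277.6, 160.1], [294.3, 159.0], [280.4, 200.7], [297.0, 199.6], [279.2, 168.4]]
0 side [[319.6, 221.1], [324.6, 212.3], [289.4, 214.3], [295.1, 205.8], [319.6, 233.5], [324.5, 224.6], [290.1, 226.5]]
0 top [[279.5, 199.6], [296.5, 198.5], [277.5, 163.4], [294.4, 162.3], [280.9, 202.4], [297.3, 201.3], [279.0, 167.5]]
```

Emit:
play_rows:
  moves:
    - [255,0,0,-0.5,0,0,0]
    - [255,0,0,-2,0,0,0]
    - [255,0,0,-4,0,0,0]
    - [255,-2,0,-4,0,0,0]
    - [255,-3,0,-4,0,0,0]
    - [255,-3,0,-4,0,0,0]
    - [255,0,0,0,0,0,0]

```text
clock: 26.6
ee_pos: [589.9, 83.1, 267.5]
ee_rot: [[-0.998, -0.05, -0.026], [-0.05, 0.999, -0.004], [0.026, -0.002, -1.0]]
force: [0.4, -0.1, -1.5]
width: -0.1
finger_force: 0.0
```

```bash
python3 - <<'E'
from h import *
print(robot.read_state()["force"].round(1),robot.read_state()["ee_pos"].round())
a=robot.snapshot("top");b=robot.snapshot("side")
r=lambda i,x,y,w,h,k:cv2.resize(i[y:y+h,x:x+w],None,fx=k,fy=k,interpolation=cv2.INTER_CUBIC)
m=np.hstack([r(a,265,145,50,75,8),r(b,270,190,50,75,8)])
cv2.imwrite("pics/end.png",m)
E
```

```text
[ 0.4 -0.1 -1.5] [590.  83. 267.]
```

View pics/end.png

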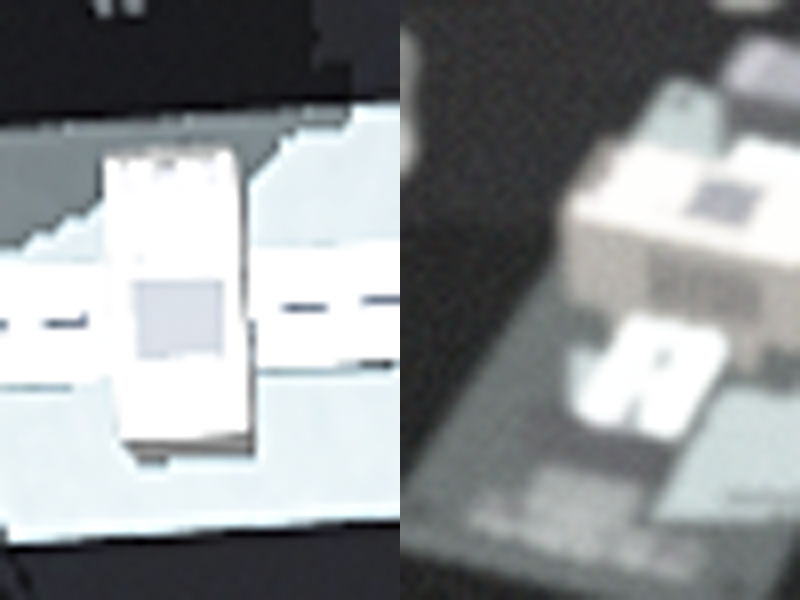

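In the last picture the module's top edges are at rows 199.6 (near) and 163.7 (far). That matches the flat, seated prediction (199.6 and 163.4) rather than the leaning one (193 and 160), and it stays flat with no load on it.

```bash
python3 -c "
from plant import robot
print(robot.hand_in())"
```

```text
the job is handed in; nothing more can be done
None
```

I laid the module down on its underside, let it go and retook it, then hooked its lip under the rail's far edge. It now sits flat on the free stretch; I infer the click from its staying flat once unloaded. The job is handed in at about 27 s, with no bottle or jar touched.

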